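# Pull the press's control fuse

### The arm

A 6-joint arm with a two-finger parallel gripper is mounted at the origin on the work surface. World frame = base frame: x ahead of the robot, y to its left, z up, the work surface at z = 0. Lengths are in mm, angles in rad, forces in N, time in s.
With the tool pointing down it reaches from about 275 to 1000 mm from the base axis. Payload 8.4 kg.
Tool frame: the origin (TCP) lies on the centre line of the jaws, within the pads' length; the fingertips stand r.tip_reach ahead of it and the grasp point (between the pads) lies 11 mm behind it (r.tip_reach is the distance from the TCP to the fingertips, in mm); z points along the fingers, y is the line along which they close (so a half turn about z gives the same grasp; the last joint's range is limited). The gripper opens to 85 mm and grips with 20 to 120 N. Pads are 22 mm wide; open, the fingers measure 114 mm over their backs; the gripper's body (76 mm by 85 mm) begins 54 mm behind the grasp point. The pads swing forward as they close: fully open they stand 13 mm farther back than shut.
Start: joints at [-1.235, 0.353, 1.633, -0, 1.155, -0.002], TCP at [207.131, -589.682, 215.681] pointing down, gripper open.
Joint ranges: [-2.63, 2.63], [-0.92, 2.1], [0.06, 2.66], [-1.3, 4.44], [0, 2.69], [-3.02, 3.02]. Speed limits (rad/s): [2.22, 2.22, 2.79, 3.14, 3.14, 3.14].

### API

Orientations are given as [roll, pitch, yaw] about the fixed x, y, z axes, in that order (R = Rz(yaw) Ry(pitch) Rx(roll)).
In Python, from rig import r gives the robot as it stands.
- The arm moves only by the tool carry_out, never from a script. Its argument "targets" is a list of rows, each an object with "dp": the shift along the tool's x, y, z in mm, a list of three; "yaw": the turn about the tool's z in degrees. A call has 1 to 12 rows; each row is the pose to reach, as a shift and turn from the pose commanded when the call began, along the tool's axes at that moment; what a row does not reach only later rows make up. A row lasts 1/8 s, in which the tool goes at most 62.5 mm and 10.7 degrees, less where a joint would pass 70% of its speed; a pose out of reach is approached as far as the arm can. A call with a gripper value outside its range is refused whole. "fingers" is the opening, from -1 (shut) to 1 (fully open), so that 0 is half open, set as the call begins (left out, the last holds). The fingers move at their own pace and stop on an object; "grip_force" is the grip in N (left out, the last holds). Time passes only in rows, so rows that repeat a pose let the fingers close. It gives the time, the measured TCP pose, the force, the opening and the grip force at its end, in the units of the state.
- r.sense(): the state, without advancing time (a new reading comes with each control period).
- r.grab_frame(name): name is "scene" or "top"; returns the picture (420x560x3 uint8, red, green, blue); there is no depth.
- r.get_calibration(name): a dict with "fx", "fy", "cx", "cy" (pixels), "rvec" (rotation vector, rad) and "tvec" (3), from world to camera coordinates, as OpenCV has them. Camera axes: x right, y down, z forward; pixel columns grow to the right and rows downward; lengths in mm; the calibration is good to about 2 mm. A picture is of the moment at which its call begins. get_calibration takes no time and is no camera call.
- r.sign_off(): hands the job in; it is judged then, once.
The state is a dict: "clock": time; "qpos": joint angles; "qvel": joint speeds; "joint_efforts": joint torques, N m; "eef_pos": TCP position; "tcp_rot": TCP orientation; "contact_force": force on the tool from outside, world axes, zero at the start; "wrist_torque": the same for the moment, N m; "opening": opening from 0.0 (shut) to 1.0 (fully open); "grasp_force": force on a finger pad.
Only numpy, scipy, OpenCV 4.12 (cv2) and the standard library are available. Lean on these libraries where they do the work, as an engineer would, in place of code of your own. Each camera call takes 0.05 s, during which the arm holds its last target. There are 200 camera calls.

### The job

Make the air press safe: press the wide stop button fully down and let it spring back up (leave the small start button alone). Then squeeze the fuse carrier's two opposite side catches together to unlatch it, pull it straight up out of its holder and finish holding it still and upright by the squeezed catches, at least 50 mm clear above the holder's top; do not put it down or let go. Do not knock the hammer, wrench or tin away.

Things in the scene. Friction and masses are not known exactly. Their poses are not given: they have to be found in the camera images.
- fuse_base: fixed grey fuse holder, a block 70 (x) x 92 (y) x 40 (z) mm with a stepped well in its top and a cable gland on its +x side; origin under its centre on the bench, z up. The carrier sits in the well, whose floor is 12 mm up, with 1 mm of play to each side and 1.5 mm upwards until its hooks meet the lips in the well
- fuse_base_top (a point): centre of the holder's top face, 40 mm above the bench
- carrier: loose black fuse carrier, about 0.13 kg, core 32 (x) x 25 (y) x 58 mm with a grey upright spring catch on each of its +y and -y sides; origin under its centre, axes as the holder's when seated, its underside then 12 mm above the bench. 50 mm wide (y) over the free catches, 36 mm fully squeezed. A hook on each catch's foot locks it in until both catches are pressed in over 3.5 mm each
- catch_left (a joint): how far the catch on the carrier's +y side is pressed in towards the middle (m): 0 free, 0.007 fully in; its spring takes 1.4 N to start and 5.6 N at the end
- catch_right (a joint): the same for the catch on the carrier's -y side
- catch_left_face (a point): point on the flat ribbed outer face of the +y catch, centred in x, 50 mm above the carrier's underside (22 mm above the holder's top when seated). The face is 18 mm wide (x); its top is 64 mm above the carrier's underside, so 36 mm of it stands above the holder
- catch_right_face (a point): the same point on the -y catch
- stop (a joint): travel of the wide stop button (m): 0 up, 0.006 fully down; 1.5 N to start, 5 N fully down, springs back when released
- stop_top (a point): centre of the top of the stop button's cap, black, 40 mm across, on top of a grey box 80 x 74 x 43 mm with an aluminium plate; moves with the cap; the cap's top is 61 mm above the bench when up and stands 6 mm above its 56 mm wide round collar
- start (a joint): travel of the start button (m): 0 up, 0.006 fully down; must not be pressed
- start_top (a point): centre of the top of the small start button, black, 20 mm across, on its own box of the same size; the two boxes may stand in either order
- hammer: loose hammer lying on the bench beyond the work, 260 mm long, handle to its -x; origin under its middle
- wrench: loose flat steel wrench lying on the bench beyond the holder, to its left, 180 mm long along its x; origin under its middle
- tin: loose upright tin 60 mm wide, 75 mm high, to the left of the work; origin under its centre

How it is judged (in metres and radians):
On the way, in this order (a step that is already met when the one before it is completed fails the run):
1. the stop button is pressed fully down (value of joint stop above 0.005 m), for 0.05 s.
2. the stop button has sprung back up (value of joint stop below 0.0015 m), for 0.1 s.
3. both catches are squeezed in while the carrier is still in its holder (value of joint each of catch_left, catch_right above 0.0025 m and z of carrier in the frame of fuse_base below 0.03 m), for 0.05 s.
At the end, for the whole second after the job is handed in: The carrier is held by the fingers with both catches pressed in more than 2.5 mm, its underside more than 45 mm above the holder's top, within 0.3 rad of upright, slower than 30 mm/s, touching neither the holder nor the hammer, wrench or tin; both buttons are up (within 1.5 mm) (z of carrier in the frame of fuse_base_top above 0.045 m and angle between carrier's own z axis and vertical below 0.3 rad and value of joint each of catch_left, catch_right above 0.0025 m and contact force between carrier and the fingers above 1 N and contact force between carrier and fuse_base below 0.1 N and contact force between carrier and hammer below 0.1 N and contact force between carrier and wrench below 0.1 N and contact force between carrier and tin below 0.1 N and linear speed of carrier below 0.03 m/s and value of joint each of stop, start below 0.0015 m); the arm keeps its last pose, push and grip.
It fails at once if the start button is pressed (value of joint start above 0.003 m).
It fails at once if the hammer is knocked away (moved over 40 mm) (distance of hammer from where it was at the start of the episode above 0.04 m).
It fails at once if the wrench is knocked away (moved over 40 mm) (distance of wrench from where it was at the start of the episode above 0.04 m).
It fails at once if the tin is knocked away (moved over 40 mm) (distance of tin from where it was at the start of the episode above 0.04 m).
It also fails if it takes over 48 s, if anything falls off the work surface, if the arm or the gripper's body presses on something with over 40 N, if the wrist force passes 120 N, or if a joint passes its speed limit or range.

## Working session

There is one attempt and no reset: what is moved stays moved. The work goes in short steps, Python scripts to look and compute and a tool call to move; the robot and the scene stay as the last step left them, time stands still between calls to the robot, and variables do not carry over. Pictures are saved under pics/ and viewed, at most 10 in all, crops included, and the job is handed in when it is done.

Besides the shell and the picture viewer there is one more tool, called by a JSON object that holds its "fn" and its "kwargs", one argument or row to a line. carry_out: Moves the arm, as the interface text tells. Its arguments: {"type":"object","properties":{"targets":{"type":"array","items":{"type":"object","properties":{"dp":{"type":"array","items":{"type":"number"}},"yaw":{"type":"number"}}}},"fingers":{"type":"number"},"grip_force":{"type":"number"}},"required":["targets"]}

```bash
mkdir -p pics; ls
python3 - <<'E'
from rig import r
import cv2
for n in("scene","top"):
    cv2.imwrite(f"pics/{n}0.png",cv2.cvtColor(r.grab_frame(n),cv2.COLOR_RGB2BGR)); print(n,r.get_calibration(n))
print(r.sense(),r.tip_reach)
E
```

```text
pics
scene {'fx': 438.93593362901123, 'fy': 438.93593362901123, 'cx': 281.98755846296535, 'cy': 210.73903657068138, 'rvec': array([ 0.74512675,  2.61449828, -1.12892179]), 'tvec': array([ 482.17971575, -204.76292054, 1508.17793925])}
top {'fx': 523.3674746220395, 'fy': 523.3674746220395, 'cx': 272.59925344979484, 'cy': 212.45367148823638, 'rvec': array([ 2.17207205, -2.1661142 ,  0.08596411]), 'tvec': array([  63.43478398,  615.79044554, 1314.31338128])}
{'clock': 0.1, 'qpos': array([-1.23537093e+00,  3.53595374e-01,  1.63407665e+00,  1.80273025e-05,
        1.15522312e+00, -2.39915544e-03]), 'qvel': array([ 0.00019645, -0.00073573, -0.00080199, -0.00027623,  0.0020272 ,
        0.00113774]), 'joint_efforts': array([-1.33111989e-03, -6.06360555e+01, -3.42823148e+01, -1.56666863e-05,
        3.96583375e-03,  3.54987992e-05]), 'eef_pos': array([ 206.99954022, -589.2307907 ,  215.01925842]), 'tcp_rot': array([-3.14029021e+00, -1.96082315e-05,  3.37817249e-01]), 'contact_force': array([0.27037485, 0.03689303, 0.55048609]), 'wrist_torque': array([0.02048731, 0.05597222, 0.00377201]), 'grasp_force': 0.0, 'opening': 0.9998244557429528} 8.0
```

View pics/scene0.png

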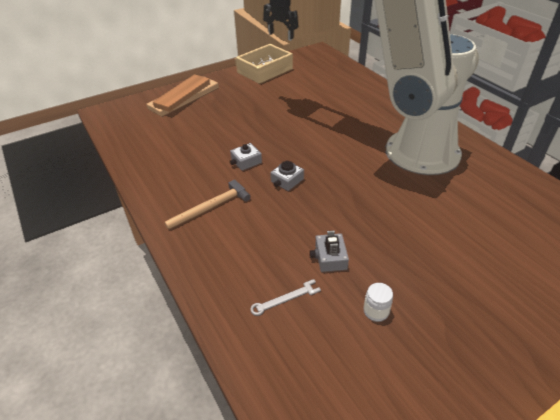

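View pics/top0.png

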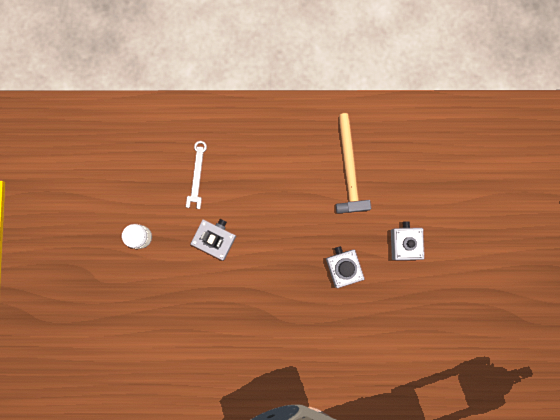

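The top view shows the stop (wide cap) at about (346,269), the start at (410,243), the holder and carrier at (213,240), and the tin at (136,236). In the scene view the stop is at (287,168) and the carrier at (333,242). I'll enlarge both cameras' views of the stop and the carrier.

Run:
```python
import cv2,numpy as np
s=cv2.imread("pics/scene0.png");t=cv2.imread("pics/top0.png")
c=lambda im,x,y:cv2.resize(im[y:y+50,x:x+60],None,fx=6,fy=6,interpolation=cv2.INTER_CUBIC)
cv2.imwrite("pics/crops.png",np.vstack([np.hstack([c(t,185,213),c(s,303,226)]),np.hstack([c(t,318,244),c(s,258,148)])]))
```

```text
(no output)
```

View pics/crops.png

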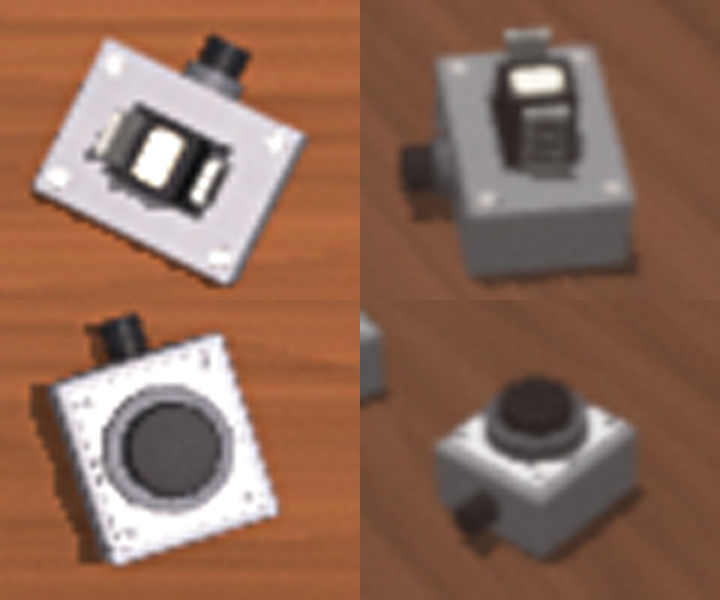

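Upper row: the carrier's white label sits midway between its two grey catches, and the catch line is tilted about 25° in the picture. Lower row: the dark stop cap inside its grey collar. Holder top corners in the top crop are (105,40), (305,135), (232,287), (35,190); in the scene crop they are (75,57), (232,48), (272,208), (103,215). Next I triangulate.

```bash
cat > h.py <<'E'
import cv2,numpy as np
from rig import r
C={n:r.get_calibration(n) for n in("scene","top")}
def PK(n):
    c=C[n];K=np.array([[c["fx"],0,c["cx"]],[0,c["fy"],c["cy"]],[0,0,1.]])
    return K,np.hstack([cv2.Rodrigues(c["rvec"])[0],c["tvec"].reshape(3,1)])
def tri(pt,ps):
    K,E=PK("top");K2,E2=PK("scene")
    X=cv2.triangulatePoints(K@E,K2@E2,np.array(pt,float).reshape(2,1),np.array(ps,float).reshape(2,1)).ravel()
    X=X[:3]/X[3]
    e=[np.round(proj(n,X)-p,1).tolist() for n,p in(("top",pt),("scene",ps))]
    return X,e
def proj(n,X):
    K,E=PK(n);p=K@(E[:,:3]@X+E[:,3]);return p[:2]/p[2]
def ray(n,uv,z):
    K,E=PK(n);d=E[:,:3].T@np.linalg.inv(K)@[uv[0],uv[1],1];o=-E[:,:3].T@E[:,3]
    return o+d*(z-o[2])/d[2]
def cent(im,x,y,w,h,f):
    c=im[y:y+h,x:x+w].astype(int);m=f(c).astype(np.uint8)
    n,_,st,ce=cv2.connectedComponentsWithStats(m);i=1+st[1:,4].argmax();return ce[i]+[x,y],st[i,4]
E
python3 - <<'E'
from h import *
s=cv2.imread("pics/scene0.png");t=cv2.imread("pics/top0.png")
br=lambda c:c.min(2)>205
dk=lambda c:c.max(2)<85
ct,cs=cent(t,334,256,25,26,dk),cent(s,277,160,20,16,lambda c:c.max(2)<60)
lt,ls=cent(t,207,231,9,16,lambda c:c.min(2)>190),cent(s,326,234,14,10,lambda c:c.min(2)>170)
print(ct,cs,lt,ls)
print("cap",tri(ct[0],cs[0]));print("label",tri(lt[0],ls[0]))
u=lambda a,o:(np.array(a)+.5)/6-.5+o
T=[(105,40),(305,135),(232,287),(35,190)];S=[(75,57),(103,215),(272,208),(232,48)]
# correspondence: gland side (+x) edge is T0-T1; in the scene gland on left edge (S0,S1)
for k,(a,b) in enumerate(zip(T,[S[1],S[0],S[3],S[2]])):print("corner",tri(u(a,[185,213]),u(b,[303,226])),ray("top",u(a,[185,213]),40))
print("catches z76",[ray("top",u(a,[185,213]),76) for a in((113,138),(208,180))])
print("start",ray("top",(410,243),60))
print("hammer head/handle",ray("top",(353,207),20),"wrench end",ray("top",(193,203),5),"tin",ray("top",(136,236),75))
E
```

```text
(array([345.00746269, 269.1119403 ]), np.int32(134)) (array([287.04938272, 165.80246914]), np.int32(81)) (array([210.82608696, 238.82608696]), np.int32(46)) (array([332.26923077, 238.76923077]), np.int32(26))
cap (array([ 473.01108688, -115.73979973,   58.87139139]), [[0.2, -0.3], [0.4, 0.0]])
label (array([545.64571851, 217.40068948,  71.55804664]), [[-0.0, 0.1], [-0.1, -0.0]])
corner (array([598.00914852, 243.2410327 ,  41.28388247]), [[0.4, -0.5], [0.9, 0.0]]) [596.79737134 244.3684636   40.        ]
corner (array([556.87581718, 159.06676025,  39.25654493]), [[0.0, -0.0], [0.1, 0.0]]) [556.73279696 159.08275829  40.        ]
corner (array([492.6242267 , 189.65199543,  36.10605596]), [[-0.0, 0.0], [-0.0, -0.0]]) [492.66717187 189.20871783  40.        ]
corner (array([533.67130291, 273.48001357,  35.51802397]), [[0.1, -0.1], [0.2, 0.0]]) [533.18887779 272.99289826  40.        ]
catches z76 [array([553.56550064, 235.13685275,  76.        ]), array([536.41999148, 195.78965141,  76.        ])]
start [ 537.28881999 -276.8493282    60.        ]
hammer head/handle [ 630.97064474 -142.14241524   20.        ] wrench end [642.16361632 274.02594996   5.        ] tin [552.12520643 402.30808917  75.        ]
```

Heights agree with the text: cap 59 against 61, label 71.6 against 70, and holder top about 38 to 41. The holder centre is about (545,217) with a yaw of about -25°. I'll move over the stop button with the fingers shut.

{"fn": "carry_out", "kwargs": {
  "targets": [
    {"dp": [34, -30, 5]},
    {"dp": [75, -66, 10]},
    {"dp": [116, -102, 15]},
    {"dp": [157, -138, 25]},
    {"dp": [198, -174, 35]},
    {"dp": [239, -210, 45]},
    {"dp": [280, -246, 60]},
    {"dp": [321, -282, 75]},
    {"dp": [362, -318, 90]},
    {"dp": [395, -348, 105]},
    {"dp": [408, -359, 115]},
    {"dp": [408, -359, 115]}
  ],
  "fingers": -1
}}

```text
schema error: expected keys dp, yaw
```

{"fn": "carry_out", "kwargs": {
  "targets": [
    {"dp": [34, -30, 5], "yaw": 0},
    {"dp": [75, -66, 10], "yaw": 0},
    {"dp": [116, -102, 15], "yaw": 0},
    {"dp": [157, -138, 25], "yaw": 0},
    {"dp": [198, -174, 35], "yaw": 0},
    {"dp": [239, -210, 45], "yaw": 0},
    {"dp": [280, -246, 60], "yaw": 0},
    {"dp": [321, -282, 75], "yaw": 0},
    {"dp": [362, -318, 90], "yaw": 0},
    {"dp": [395, -348, 105], "yaw": 0},
    {"dp": [408, -359, 115], "yaw": 0},
    {"dp": [408, -359, 115], "yaw": 0}
  ],
  "fingers": -1
}}

```text
clock: 1.6
eef_pos: [472.7, -115.2, 99.9]
tcp_rot: [-3.141, 0.002, 0.34]
contact_force: [-0.1, 0.5, 0.5]
opening: 0.001
grasp_force: 0.0
```

{"fn": "carry_out", "kwargs": {
  "targets": [
    {"dp": [0, 0, 15], "yaw": 0},
    {"dp": [0, 0, 27], "yaw": 0},
    {"dp": [0, 0, 30], "yaw": 0},
    {"dp": [0, 0, 33], "yaw": 0},
    {"dp": [0, 0, 35], "yaw": 0},
    {"dp": [0, 0, 35], "yaw": 0},
    {"dp": [0, 0, 35], "yaw": 0}
  ]
}}

```text
clock: 2.48
eef_pos: [473.3, -115.8, 65.9]
tcp_rot: [3.141, -0.0, 0.338]
contact_force: [-0.3, 0.5, -0.8]
opening: 0.004
grasp_force: 0.0
```

{"fn": "carry_out", "kwargs": {
  "targets": [
    {"dp": [0, 0, 1], "yaw": 0},
    {"dp": [0, 0, 2], "yaw": 0},
    {"dp": [0, 0, 2], "yaw": 0},
    {"dp": [0, 0, 2], "yaw": 0}
  ]
}}

```text
clock: 2.98
eef_pos: [473.1, -115.7, 63.7]
tcp_rot: [-3.142, 0.0, 0.338]
contact_force: [-0.9, -1.0, -0.1]
opening: 0.002
grasp_force: 0.0
```

Run:
```python
from h import *
a=r.grab_frame("scene")[:,:,::-1];b=r.grab_frame("top")[:,:,::-1]
c=lambda im,x,y:cv2.resize(im[y:y+60,x:x+60],None,fx=6,fy=6,interpolation=cv2.INTER_CUBIC)
cv2.imwrite("pics/press.png",np.hstack([c(a,258,135),c(b,318,240)]))
print(r.sense()["contact_force"],r.sense()["eef_pos"])
```

```text
[ 0.33982801  0.83130663 -0.04806072] [ 473.13590383 -115.79664701   63.71558317]
```

View pics/press.png

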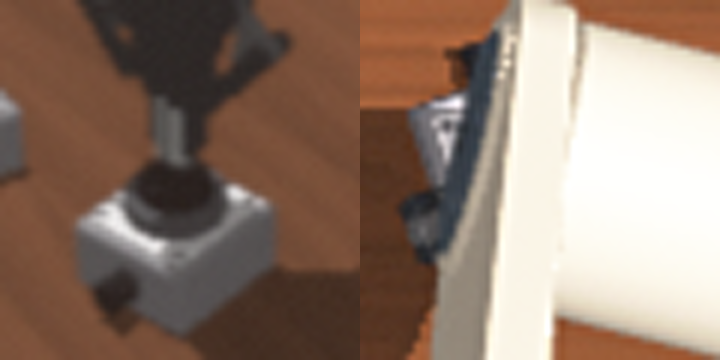

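The scene crop shows the shut fingertips over the middle of the cap at (175,165), touching or nearly so, with no force yet. I'll go lower in small steps.

{"fn": "carry_out", "kwargs": {
  "targets": [
    {"dp": [0, 0, 1], "yaw": 0},
    {"dp": [0, 0, 2], "yaw": 0},
    {"dp": [0, 0, 3], "yaw": 0},
    {"dp": [0, 0, 3], "yaw": 0}
  ]
}}

```text
clock: 3.58
eef_pos: [473.0, -115.7, 60.6]
tcp_rot: [-3.141, 0.0, 0.338]
contact_force: [-0.5, -0.2, 0.7]
opening: 0.001
grasp_force: 0.0
```

{"fn": "carry_out", "kwargs": {
  "targets": [
    {"dp": [0, 0, 1], "yaw": 0},
    {"dp": [0, 0, 2], "yaw": 0},
    {"dp": [0, 0, 2], "yaw": 0},
    {"dp": [0, 0, 2], "yaw": 0}
  ]
}}

```text
clock: 4.08
eef_pos: [473.1, -115.8, 58.7]
tcp_rot: [3.142, -0.0, 0.338]
contact_force: [0.2, 0.5, 0.8]
opening: 0.001
grasp_force: 0.0
```

Run:
```python
from h import *
a=r.grab_frame("scene")[:,:,::-1]
cv2.imwrite("pics/press2.png",cv2.resize(a[135:195,258:318],None,fx=8,fy=8,interpolation=cv2.INTER_CUBIC))
print(r.sense()["contact_force"],r.sense()["eef_pos"],r.tip_reach)
print([proj("scene",np.array([473,-115.7,z])) for z in (45,55,61,70)])
```

```text
[ 0.2344482  -0.3377933  -0.18182452] [ 473.11436621 -115.75367976   58.69205665] 8.0
[array([287.53880829, 169.3510254 ]), array([287.51024282, 166.82023286]), array([287.49296507, 165.28948935]), array([287.46685124, 162.97590346])]
```

View pics/press2.png

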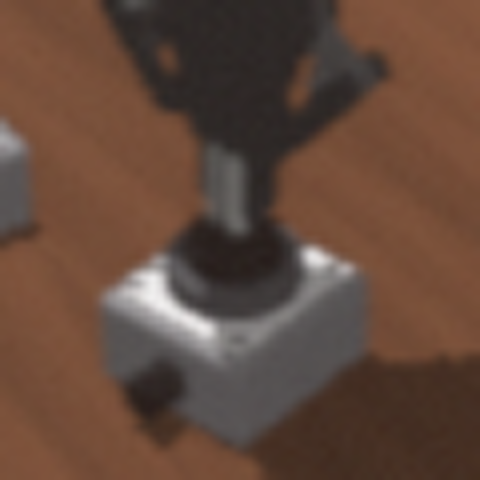

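The scene crop shows the pad ends at (235,235), still touching or just above the cap (middle at (235,255)). There's no force yet, so I go on down.

{"fn": "carry_out", "kwargs": {
  "targets": [
    {"dp": [0, 0, 1], "yaw": 0},
    {"dp": [0, 0, 2], "yaw": 0},
    {"dp": [0, 0, 3], "yaw": 0},
    {"dp": [0, 0, 3], "yaw": 0}
  ]
}}

```text
clock: 4.62
eef_pos: [473.0, -115.7, 55.6]
tcp_rot: [-3.142, 0.0, 0.338]
contact_force: [0.2, -0.2, -0.3]
opening: -0.003
grasp_force: 0.0
```

{"fn": "carry_out", "kwargs": {
  "targets": [
    {"dp": [0, 0, 1], "yaw": 0},
    {"dp": [0, 0, 2], "yaw": 0},
    {"dp": [0, 0, 3], "yaw": 0},
    {"dp": [0, 0, 3], "yaw": 0}
  ]
}}

```text
clock: 5.12
eef_pos: [473.0, -115.7, 52.6]
tcp_rot: [-3.141, 0.0, 0.338]
contact_force: [-1.1, 0.0, 0.3]
opening: 0.005
grasp_force: 0.0
```

Run:
```python
from h import *
a=r.grab_frame("scene")[:,:,::-1]
a0=cv2.imread("pics/scene0.png")
c=lambda im:cv2.resize(np.clip(im[140:185,268:308]*2.0,0,255).astype(np.uint8),None,fx=9,fy=9,interpolation=cv2.INTER_CUBIC)
cv2.imwrite("pics/press3.png",np.hstack([c(a0),c(a)]))
F=[]
for i in range(8): r.grab_frame("top"); F.append(r.sense()["contact_force"])
print(np.mean(F,0),r.sense()["eef_pos"])
```

```text
[-0.15799455 -0.23500416 -0.13510808] [ 473.09084252 -115.77495705   52.67677994]
```

View pics/press3.png

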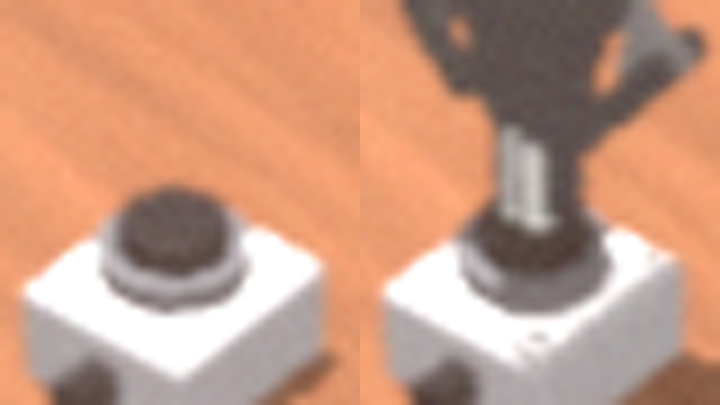

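The cap may have moved slightly, but the sensor still reads zero, so the fingertips must sit higher than the nominal reach suggests. I continue down to a definite contact.

{"fn": "carry_out", "kwargs": {
  "targets": [
    {"dp": [0, 0, 1], "yaw": 0},
    {"dp": [0, 0, 2], "yaw": 0},
    {"dp": [0, 0, 2], "yaw": 0}
  ]
}}

```text
clock: 5.95
eef_pos: [473.0, -115.7, 50.6]
tcp_rot: [-3.141, 0.0, 0.338]
contact_force: [0.1, -0.0, -0.4]
opening: -0.002
grasp_force: 0.0
```

```bash
cat > f.py <<'E'
from h import *
F=[]
for i in range(6): r.grab_frame("top"); F.append(r.sense()["contact_force"])
print(np.mean(F,0).round(2),r.sense()["eef_pos"].round(1),r.sense()["joint_efforts"].round(2),r.sense()["clock"])
E
python3 f.py
```

```text
[0.33 0.03 0.02] [ 473.1 -115.8   50.7] [  0.   -50.17 -22.18   0.     0.     0.  ] 6.25
```

{"fn": "carry_out", "kwargs": {
  "targets": [
    {"dp": [0, 0, 1], "yaw": 0},
    {"dp": [0, 0, 2], "yaw": 0},
    {"dp": [0, 0, 3], "yaw": 0},
    {"dp": [0, 0, 3], "yaw": 0}
  ]
}}

```text
clock: 6.75
eef_pos: [473.1, -115.8, 47.7]
tcp_rot: [3.142, -0.0, 0.338]
contact_force: [-0.4, -0.9, 2.2]
opening: -0.003
grasp_force: 1.2
```

```bash
python3 f.py
```

```text
[0.02 0.59 2.59] [ 473.2 -115.8   47.8] [-1.000e-02 -4.925e+01 -2.145e+01 -1.000e-02 -6.000e-02 -0.000e+00] 7.05
```

Contact: 2.6 N, about 2 mm of travel, with the TCP at 47.7. I press the rest of the way.

{"fn": "carry_out", "kwargs": {
  "targets": [
    {"dp": [0, 0, 1], "yaw": 0},
    {"dp": [0, 0, 2], "yaw": 0},
    {"dp": [0, 0, 3], "yaw": 0},
    {"dp": [0, 0, 3.5], "yaw": 0},
    {"dp": [0, 0, 3.5], "yaw": 0}
  ]
}}

```text
clock: 7.68
eef_pos: [473.2, -115.8, 44.2]
tcp_rot: [3.142, -0.0, 0.338]
contact_force: [-0.1, -0.3, 4.4]
opening: -0.002
grasp_force: 2.2
```

```bash
python3 f.py
```

```text
[-0.25  0.27  4.36] [ 473.2 -115.8   44.2] [-3.000e-02 -4.846e+01 -2.071e+01 -1.000e-02 -8.000e-02 -0.000e+00] 7.975
```

{"fn": "carry_out", "kwargs": {
  "targets": [
    {"dp": [0, 0, 1], "yaw": 0},
    {"dp": [0, 0, 1.5], "yaw": 0},
    {"dp": [0, 0, 1.5], "yaw": 0},
    {"dp": [0, 0, 1.5], "yaw": 0}
  ]
}}

```text
clock: 8.48
eef_pos: [473.2, -115.8, 43.3]
tcp_rot: [3.141, -0.0, 0.338]
contact_force: [-3.3, 0.5, 14.6]
opening: -0.001
grasp_force: 7.3
```

```bash
python3 f.py
```

```text
[-3.32  0.79 15.01] [ 473.2 -115.8   43.3] [-4.000e-02 -4.417e+01 -2.000e+01 -2.000e-02 -1.050e+00 -0.000e+00] 8.775
```

Bottomed at 15 N, so the stop is fully down. The true shut fingertip lies about 11 mm above the reported TCP, and I'll use that. Next I release, lift, then go over the carrier while turning +44.5° with the fingers part open.

{"fn": "carry_out", "kwargs": {
  "targets": [
    {"dp": [0, 0, -5], "yaw": 0},
    {"dp": [0, 0, -20], "yaw": 0},
    {"dp": [0, 0, -50], "yaw": 0},
    {"dp": [0, 0, -85], "yaw": 0},
    {"dp": [0, 0, -85], "yaw": 0}
  ]
}}

```text
clock: 9.4
eef_pos: [474.7, -116.2, 130.4]
tcp_rot: [3.139, -0.004, 0.338]
contact_force: [0.2, 0.6, 0.1]
opening: 0.0
grasp_force: 0.0
```

{"fn": "carry_out", "kwargs": {
  "targets": [
    {"dp": [10, -16, 0], "yaw": 4},
    {"dp": [30, -48, 0], "yaw": 9},
    {"dp": [50, -82, 0], "yaw": 14},
    {"dp": [70, -114, 0], "yaw": 19},
    {"dp": [90, -146, 0], "yaw": 24},
    {"dp": [110, -179, 0], "yaw": 29},
    {"dp": [130, -212, 0], "yaw": 34},
    {"dp": [150, -244, 0], "yaw": 38},
    {"dp": [170, -276, 0], "yaw": 42},
    {"dp": [178, -290, 0], "yaw": 44.5},
    {"dp": [178, -290, 0], "yaw": 44.5},
    {"dp": [178, -290, 0], "yaw": 44.5}
  ],
  "fingers": 0.6
}}

```text
clock: 10.9
eef_pos: [544.2, 216.0, 127.1]
tcp_rot: [3.14, 0.001, -0.438]
contact_force: [-0.4, 0.4, -0.6]
opening: 0.8
grasp_force: 0.0
```

Run:
```python
from h import *
a=r.grab_frame("scene")[:,:,::-1]
c=cv2.resize(np.clip(a[190:280,290:380]*1.8,0,255).astype(np.uint8),None,fx=6,fy=6,interpolation=cv2.INTER_CUBIC)
cv2.imwrite("pics/over.png",c)
s=r.sense();print(s["eef_pos"],s["tcp_rot"],s["opening"])
print([((proj("scene",np.array([545.2,216.6,z]))-[290,190])*6).round() for z in (40,70,130,140,150,160)])
```

```text
[544.3808503  215.87473252 127.28688694] [ 3.14065185e+00  6.59585909e-04 -4.38591102e-01] 0.7990318707344375
[array([248., 340.]), array([252., 294.]), array([261., 194.]), array([263., 177.]), array([265., 160.]), array([266., 142.])]
```

View pics/over.png

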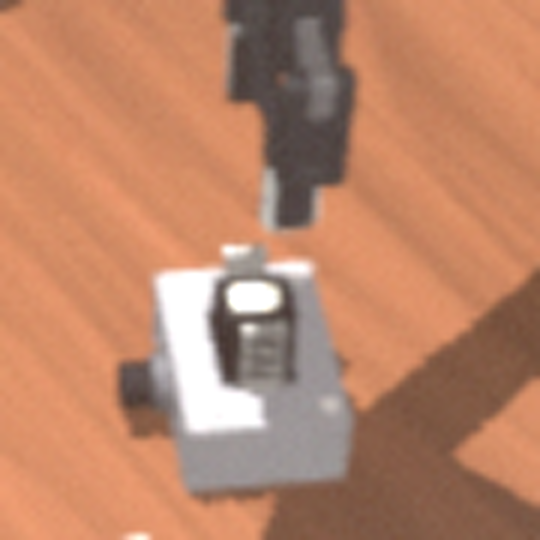

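The picture shows the near finger's tip at (290,228). The carrier lies below, with its label at (252,297) and its near catch at (262,350). I check the tip's height and lateral position from this.

Run:
```python
from h import *
y=np.array([.424,.906,0]);x=np.array([.906,-.424,0]);c=np.array([544.4,216,0])
for z in(120,130,140,150,160):
  print(z,[((proj("scene",c+o*y+l*x+[0,0,z])-[290,190])*6).round() .tolist() for o in(34,46) for l in(-11,0,11)])
print("catch face z62 ",[((proj("scene",np.array([545.2,216.6,62])+25*y+l*x)-[290,190])*6).round().tolist() for l in(-9,0,9)],"top76",((proj("scene",np.array([545.2,216.6,76])+25*y)-[290,190])*6).round())
```

```text
120 [[304.0, 267.0], [277.0, 269.0], [250.0, 272.0], [310.0, 288.0], [283.0, 291.0], [256.0, 293.0]]
130 [[306.0, 250.0], [279.0, 252.0], [252.0, 255.0], [312.0, 271.0], [285.0, 274.0], [257.0, 276.0]]
140 [[307.0, 232.0], [280.0, 235.0], [253.0, 237.0], [314.0, 254.0], [286.0, 256.0], [259.0, 259.0]]
150 [[309.0, 215.0], [282.0, 217.0], [255.0, 220.0], [316.0, 236.0], [288.0, 239.0], [261.0, 241.0]]
160 [[311.0, 197.0], [284.0, 200.0], [256.0, 202.0], [318.0, 219.0], [290.0, 221.0], [262.0, 224.0]]
catch face z62  [[284.0, 348.0], [263.0, 350.0], [242.0, 352.0]] top76 [265. 327.]
```

The near finger sits laterally as expected (±11 mm), with its tip at about z = 152 to 155, so the tip is about 25 mm above the TCP at this opening and about 17 mm when on the catches. I go down to TCP z of about 30, putting the tips 45 to 50 mm high.

{"fn": "carry_out", "kwargs": {
  "targets": [
    {"dp": [0.5, -1, 15], "yaw": 0},
    {"dp": [0.5, -1, 40], "yaw": 0},
    {"dp": [0.5, -1, 60], "yaw": 0},
    {"dp": [0.5, -1, 75], "yaw": 0},
    {"dp": [0.5, -1, 85], "yaw": 0},
    {"dp": [0.5, -1, 92], "yaw": 0},
    {"dp": [0.5, -1, 97], "yaw": 0},
    {"dp": [0.5, -1, 97], "yaw": 0}
  ]
}}

```text
clock: 11.95
eef_pos: [545.8, 217.6, 30.6]
tcp_rot: [3.142, 0.0, -0.439]
contact_force: [-0.4, 0.5, 0.5]
opening: 0.804
grasp_force: 0.0
```

Run:
```python
from h import *
a=r.grab_frame("scene")[:,:,::-1]
c=cv2.resize(np.clip(a[190:280,290:380]*1.8,0,255).astype(np.uint8),None,fx=6,fy=6,interpolation=cv2.INTER_CUBIC)
cv2.imwrite("pics/low.png",c)
s=r.sense();print(s["eef_pos"],s["tcp_rot"],s["opening"],s["contact_force"])
```

```text
[545.97376322 217.61313127  30.90063026] [-3.14132449e+00 -2.23002302e-04 -4.38881215e-01] 0.8037679905632865 [ 0.64522767 -0.31978044  0.59917608]
```

View pics/low.png

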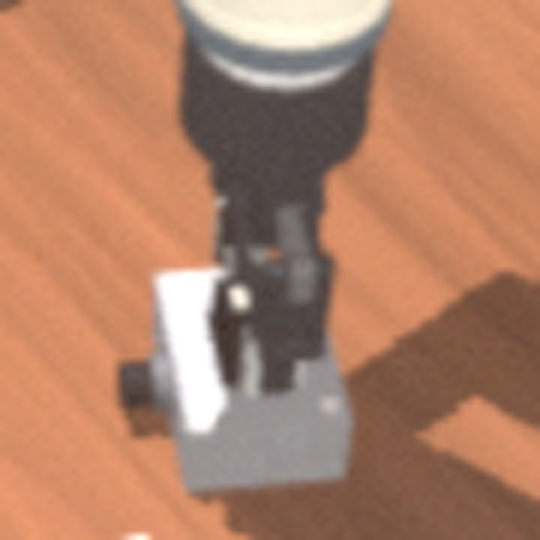

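The near finger stands outside the near catch with its tip at (270,392), about 57 to 60 mm high, and will swing lower as it closes. I trim 1 mm sideways and 2 mm down, then close.

{"fn": "carry_out", "kwargs": {
  "targets": [
    {"dp": [0, 1, 2], "yaw": 0},
    {"dp": [0, 1, 2], "yaw": 0}
  ]
}}

```text
clock: 12.25
eef_pos: [545.4, 216.6, 28.8]
tcp_rot: [-3.142, -0.0, -0.439]
contact_force: [0.3, 0.4, 0.8]
opening: 0.797
grasp_force: 0.0
```

{"fn": "carry_out", "kwargs": {
  "targets": [
    {"dp": [0, 0, 0], "yaw": 0},
    {"dp": [0, 0, 0], "yaw": 0},
    {"dp": [0, 0, 0], "yaw": 0},
    {"dp": [0, 0, 0], "yaw": 0},
    {"dp": [0, 0, 0], "yaw": 0},
    {"dp": [0, 0, 0], "yaw": 0},
    {"dp": [0, 0, 0], "yaw": 0},
    {"dp": [0, 0, 0], "yaw": 0}
  ],
  "fingers": -1,
  "grip_force": 25
}}

```text
clock: 13.25
eef_pos: [545.9, 216.9, 29.7]
tcp_rot: [-3.141, -0.001, -0.439]
contact_force: [-1.5, -0.8, 9.1]
opening: 0.393
grasp_force: 24.4
```

The grip stopped at about 0.39 (roughly the 36 mm fully squeezed width) with 24 N. I lift slowly at first.

{"fn": "carry_out", "kwargs": {
  "targets": [
    {"dp": [0, 0, -1], "yaw": 0},
    {"dp": [0, 0, -3], "yaw": 0},
    {"dp": [0, 0, -6], "yaw": 0},
    {"dp": [0, 0, -10], "yaw": 0},
    {"dp": [0, 0, -10], "yaw": 0}
  ]
}}

```text
clock: 13.88
eef_pos: [545.5, 216.6, 39.0]
tcp_rot: [-3.141, -0.0, -0.439]
contact_force: [0.8, 0.7, -1.0]
opening: 0.385
grasp_force: 25.2
```

The force is now -1 N, which is the carrier's weight, with no snag. I lift on.

{"fn": "carry_out", "kwargs": {
  "targets": [
    {"dp": [0, 0, -8], "yaw": 0},
    {"dp": [0, 0, -20], "yaw": 0},
    {"dp": [0, 0, -34], "yaw": 0},
    {"dp": [0, 0, -50], "yaw": 0},
    {"dp": [0, 0, -66], "yaw": 0},
    {"dp": [0, 0, -82], "yaw": 0},
    {"dp": [0, 0, -94], "yaw": 0},
    {"dp": [0, 0, -100], "yaw": 0},
    {"dp": [0, 0, -100], "yaw": 0},
    {"dp": [0, 0, -100], "yaw": 0},
    {"dp": [0, 0, -100], "yaw": 0}
  ]
}}

```text
clock: 15.25
eef_pos: [545.0, 216.5, 138.1]
tcp_rot: [3.141, 0.001, -0.439]
contact_force: [-0.4, 1.5, -1.0]
opening: 0.385
grasp_force: 25.7
```

Run:
```python
from h import *
a=r.grab_frame("scene")[:,:,::-1]
c=cv2.resize(np.clip(a[150:280,280:380]*1.8,0,255).astype(np.uint8),None,fx=4.5,fy=4.5,interpolation=cv2.INTER_CUBIC)
cv2.imwrite("pics/held.png",c)
s=r.sense();print(s["eef_pos"],s["opening"],s["contact_force"],s["grasp_force"])
print([(((proj("scene",np.array([545.4,216.6,z]))-[280,150])*4.5).round()).tolist() for z in (40,90,122,180)])
```

```text
[545.07653481 216.50563743 138.15454204] 0.38966901448792673 [-0.0615476  -0.3730631  -1.33381125] 25.749692022800446
[[231.0, 435.0], [236.0, 376.0], [240.0, 336.0], [247.0, 259.0]]
```

View pics/held.png

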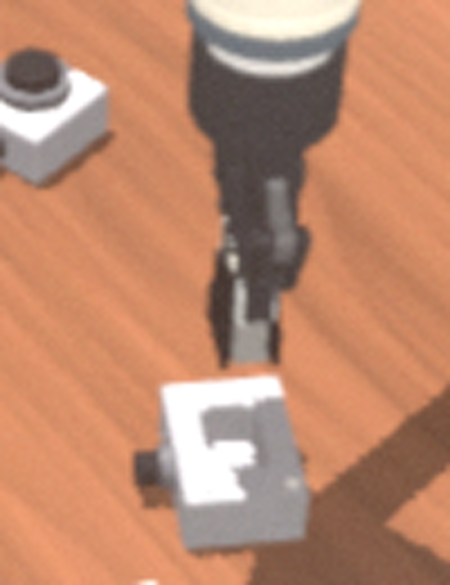

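The carrier hangs upright in the fingers, its foot at (250,362), well above the empty holder (top centre about (231,435)). Its underside is about 120 mm above the bench, so about 80 mm clear, and the stop cap is back up.

```bash
python3 -c "
from rig import r
print(r.sign_off())"
```

```text
the job is handed in; nothing more can be done
None
```

The job is handed in, though no verdict came back: I pressed the stop button fully and it sprang back, then unlatched the fuse carrier and pulled it straight up; it is held upright by its squeezed catches about 80 mm above the holder.

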